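Lock the shaft of the shear drive with its bar

TASK

Lock the shaft of the small shear drive on the bench: push the upright pins of its slotted disc round with the fingertips until the slot lines up with the locking bar, then push the bar by its upright end plate along its guide, through the slot and fully home against the end of the keeper on the far side of the disc. Only push; do not grip or lift the bar, and leave the other things on the bench where they lie.

Things in the scene. Friction and masses are not known exactly. Their poses are not given: they have to be found in the camera images.
- drive_unit: fixed grey drive unit, a block 295 x 92 x 26 mm. Origin on the bench under the disc's axis; x = direction in which the bar is pushed, z up; the block spans x = -195 to +100 mm. The aluminium guide is a channel at x = -187 to -52 mm: floor 36 mm, rails 46 mm above the bench, 14 mm between rails; at x = -64 to -54 mm a strap crosses over the bar, top 52.5 mm above the bench
- lock_disc (a joint): disc angle about the upright shaft (rad), growing anticlockwise from above. At 0 and at pi the slot lies along the guide in line with the bar; turn it either way, no stop. Friction (0.08 N m, some 2.4 N at a pin) holds it where left. The bar's nose cannot enter if the slot is off by more than about 0.2; within that the flared slot mouths let the bar line the disc up
- disc_centre (a point): centre of the top of the steel slotted disc, on the shaft axis, 48 mm above the bench; its x axis points along the slot. Disc 90 mm across; a slot 20 mm wide runs right across the middle of its upper part (height 34 to 48 mm) and widens to 29 mm at both rims
- pin_a (a point): centre of the top of one of the disc's two upright dark pins: 12 mm thick, 34 mm from the axis, a quarter turn anticlockwise from the slot's x axis, 91 mm above the bench, standing 43 mm above the disc
- pin_b (a point): the same for the other pin, on the opposite side of the axis
- lock_bar: loose steel bar lying in the guide: 145 mm long, 12 x 12 mm, 0.35 kg. Origin at the middle of its underside, 36 mm above the bench; x towards its rounded nose, 72.5 mm ahead of the origin. The nose starts just short of the disc; home, it rests on the keeper's end wall and the origin is 6.5 mm short of the shaft axis. It slides with 1 to 3 N and stays where left
- end_plate (a point): middle of the rear face of the bar's upright end plate at its tail, the face to push, 73 mm above the bench and 145 mm behind the nose; its x axis points in the direction to push. The plate is 40 mm wide, 8 mm thick and stands from 48 to 90 mm above the bench
- keeper_stop (a point): point on the keeper's end wall where the nose ends up, 42 mm above the bench, 66 mm past the shaft axis. The steel keeper is a pocket beyond the disc, 52 to 75 mm from the axis, up to 49 mm above the bench, with a flared mouth
- loading_cap_steel: loose steel loading cap with a centre knob, 56 mm across, 29 mm high, beside the guide on the robot's side; origin in the middle of its underside; not part of the job
- spanner_10: loose double-ended spanner, 139 mm long, 6 mm thick, lying along the robot's side of the drive unit; origin in the middle of its underside; not part of the job
- timer: loose white timer, 60 x 60 mm, 18 mm high, on the far side of the drive unit near the keeper; origin in the middle of its underside; not part of the job
- porous_stone_3: loose porous stone disc, 50 mm across, 10 mm thick, on the far side of the drive unit; origin in the middle of its underside; not part of the job
- tape_roll: loose roll of black tape, 62 mm across, 19 mm high, at the left of the bench; origin in the middle of its underside; not part of the job
- top_cap: loose pale top cap, 50 mm across, 22 mm high, at the left of the bench; origin in the middle of its underside; not part of the job

How it is judged:
By the outcome, as a careful person would: the job done as asked, in the order asked, and still so for the second after the job is handed in, with the robot touching nothing.
It also fails if it takes over 48 s, if anything falls off the work surface, if the arm or the gripper's body presses on something with over 40 N, if the wrist force passes 120 N, or if a joint passes its speed limit or range.

ROBOT

A 6-joint arm with a two-finger parallel gripper is mounted at the origin on a cart in front of the work surface, level with it; the furniture and walls round the work are solid. World frame = base frame: x ahead of the robot, y to its left, z up, the work surface at z = 0. Lengths are in m, angles in rad, forces in N, time in s.
With the tool pointing down it reaches from about 0.325 to 0.875 m from the base axis. Payload 4.4 kg.
Tool frame: the origin (TCP) lies on the centre line of the jaws, within the pads' length; the fingertips stand 8 mm ahead of it and the grasp point (between the pads) lies 11 mm behind it; z points along the fingers, y is the line along which they close (so a half turn about z gives the same grasp; the last joint's range is limited). The gripper opens to 85 mm and grips with 20 to 120 N. Pads are 22 mm wide; open, the fingers measure 114 mm over their backs; the gripper's body (76 mm by 85 mm) begins 54 mm behind the grasp point. The pads swing forward as they close: fully open they stand 13 mm farther back than shut.
Start: joints at [0.977, 0.207, 1.542, -0, 1.393, -0.15], TCP at [0.247, 0.519, 0.239] pointing down, gripper open.
Joint ranges: [-2.73, 2.73], [-0.86, 2.22], [0.23, 2.46], [-1.11, 4.25], [0.08, 2.63], [-2.82, 2.82]. Speed limits (rad/s): [2.79, 2.79, 3.14, 3.14, 3.14, 3.14].

INTERFACE

Orientations are given as a rotation vector (axis times angle).
In Python, from rig import r gives the robot as it stands.
- The arm moves only by the tool arm_command, never from a script. Its argument "targets" is a list that holds one entry, the list of rows, each a list of 7 numbers: the opening, from -1 (shut) to 1 (fully open), then the shift along the tool's x, y, z each as a share of 100 mm, from -1 to 1, then the turn, a rotation vector about the tool's x, y, z each as a share of 30 degrees, from -1 to 1. In form: [[[jaw, tx, ty, tz, rx, ry, rz], ...]]. A call has 1 to 8 rows; each row is the pose to reach, as a shift and turn from the pose commanded when the call began, along the tool's axes at that moment; what a row does not reach only later rows make up. A row lasts 1/8 s, in which the tool goes at most 62.5 mm and 10.7 degrees, less where a joint would pass 70% of its speed; a pose out of reach is approached as far as the arm can. A call with a number of a shift or a turn outside -1 to 1 is refused whole. A call with a gripper value outside its range is refused whole. The fingers move at their own pace and stop on an object; the grip force is fixed at half the most. Time passes only in rows, so rows that repeat a pose let the fingers close. It gives the time, the measured TCP pose, the force, the opening and the grip force at its end, in the units of the state.
- r.read_state(): the state, without advancing time (a new reading comes with each control period).
- r.grab_frame(name): name is "side" or "top" or "wrist"; returns a dict with "image" (420x560x3 uint8, red, green, blue), "fx", "fy", "cx", "cy" (pixels), "origin" and "rotation" of the camera in the world; the wrist camera has in their place "T_tool_cam" (4x4, takes a point from camera to tool coordinates, whose origin is the TCP and whose axes are the flange's). Camera axes: x right, y up, looking along -z (the intrinsics and any distortion apply to the point x, -y, -z); pixel columns grow to the right and rows downward; lengths in m; the calibration is good to about 2 mm. The wrist camera is an equidistant fisheye: a pixel r from the principal point sees the ray r / f radians off the axis. A picture is of the moment at which its call begins: read the wrist's pose just before it. There is no depth.
- r.hand_in(): hands the job in; it is judged then, once.
The state is a dict: "time": time; "joints": joint angles; "qvel": joint speeds; "effort": joint torques, N m; "eef_pos": TCP position; "tcp_rot": TCP orientation; "contact_force": force on the tool from outside, world axes, zero at the start; "wrist_torque": the same for the moment, N m; "opening": finger opening in m; "gripper_force": force on a finger pad.
Only numpy, scipy, OpenCV 4.12 (cv2) and the standard library are available. Lean on these libraries where they do the work, as an engineer would, in place of code of your own. Each camera call takes 0.05 s, during which the arm holds its last target. There are 200 camera calls.

## Working session

There is one attempt and no reset: what is moved stays moved. The work goes in short steps, Python scripts to look and compute and a tool call to move; the robot and the scene stay as the last step left them, time stands still between calls to the robot, and variables do not carry over. Pictures are saved under pics/ and viewed, at most 10 in all, crops included, and the job is handed in when it is done.

Besides the shell and the picture viewer there is one more tool, called after "Call:" as a command line: name --argument value ..., lists and objects as JSON in quotes. arm_command: Moves the arm, as the interface text tells. Shift numbers are shares of 100 mm and turn numbers shares of 30 degrees, none past 1 either way. Its arguments: {"type":"object","properties":{"targets":{"type":"array","items":{"type":"array","items":{"type":"array","items":{"type":"number"}}}}},"required":["targets"]}

```bash
mkdir -p pics; cat > h.py <<'E'
import numpy as np, cv2
from rig import r
from scipy.spatial.transform import Rotation as R
def ray(f,u,v):
    d=np.array([(u-f['cx'])/f['fx'],-(v-f['cy'])/f['fy'],-1.0]); return np.array(f['origin']),np.array(f['rotation'])@d
def onz(f,u,v,z):
    o,d=ray(f,u,v); return o+d*(z-o[2])/d[2]
def proj(f,p):
    c=np.array(f['rotation']).T@(np.array(p)-np.array(f['origin'])); return f['cx']+f['fx']*c[0]/-c[2], f['cy']-f['fy']*c[1]/-c[2]
E
python3 - <<'E'
from h import *
for n in ('top','side'):
    f=r.grab_frame(n); cv2.imwrite(f'pics/{n}0.png',cv2.resize(f['image'][:,:,::-1],(800,600)))
    print(n,{k:np.round(v,3).tolist() for k,v in f.items() if k!='image'})
s=r.read_state();print(s['time'],s['eef_pos'],s['tcp_rot'],R.from_rotvec(s['tcp_rot']).as_matrix().round(3))
E
```

```text
top {'fx': 392.636, 'fy': 392.636, 'cx': 275.147, 'cy': 209.969, 'origin': [0.353, 0.2, 0.911], 'rotation': [0.169, -0.163, -1.571]}
side {'fx': 503.2, 'fy': 503.2, 'cx': 273.445, 'cy': 207.948, 'origin': [0.665, -0.498, 0.838], 'rotation': [0.757, 0.088, 0.165]}
0.1 [0.24651935 0.51872532 0.23823724] [-6.91252489e-01 -3.06382853e+00  3.04863912e-03] [[-0.903  0.429 -0.001]
 [ 0.429  0.903 -0.002]
 [ 0.    -0.002 -1.   ]]
```

View pics/top0.png

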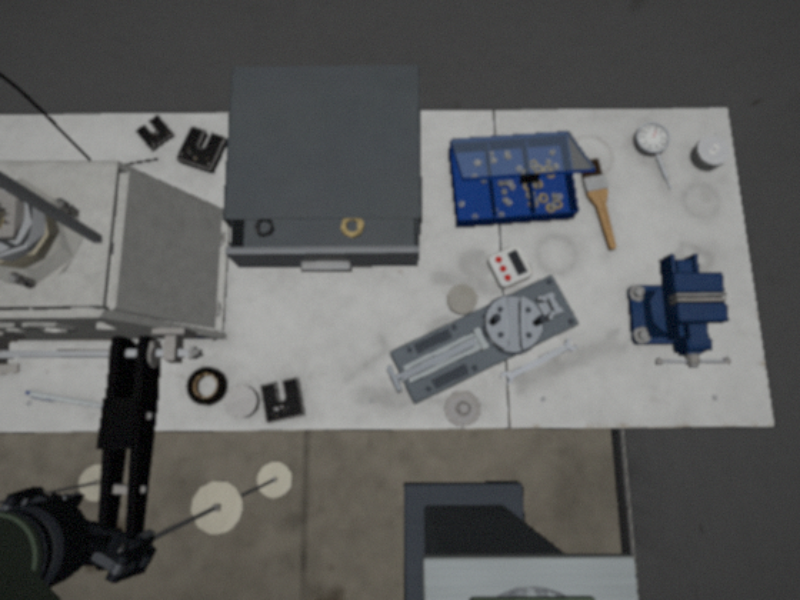

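View pics/side0.png

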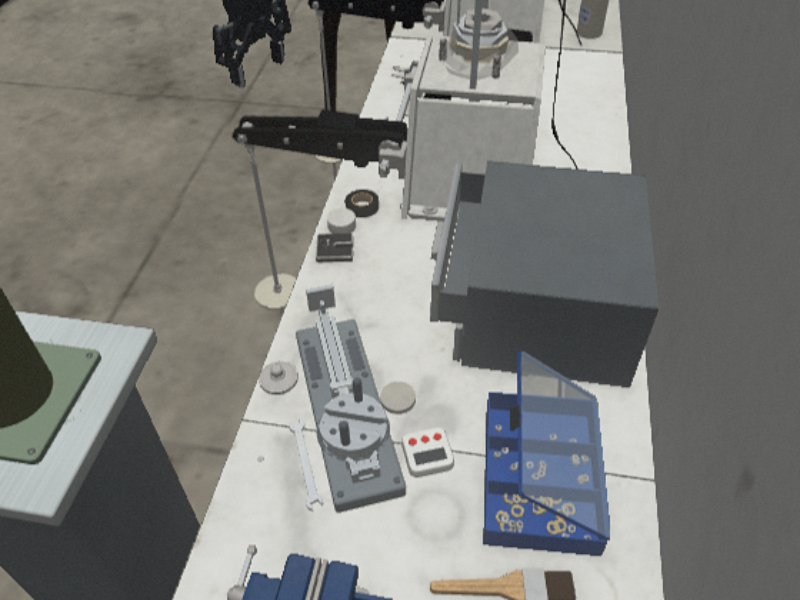

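The top view shows the drive unit with the disc centre near (514,322), the end plate near (396,378) and pins near (493,321) and (538,322). In the side view the disc is near (353,422), the pins' tops near (357,380) and (345,424), and the plate near (320,298). I'll crop both for precise pixels.

```bash
sed -i "s/np.array(f\['rotation'\])/R.from_rotvec(f['rotation']).as_matrix()/g" h.py
python3 - <<'E'
from h import *
f=r.grab_frame('top'); a=cv2.resize(f['image'][180:300,260:420,::-1],(800,600),interpolation=2); cv2.imwrite('pics/top1.png',a)
g=r.grab_frame('side'); a=cv2.resize(g['image'][190:360,180:340,::-1],None,fx=3.5,fy=3.5,interpolation=2); cv2.imwrite('pics/side1.png',a)
k=.7
print('disc',onz(f,514*k,322*k,.048),onz(g,353*k,422*k,.048))
print('plate',onz(f,396*k,378*k,.073))
E
```

```text
disc [0.5015332  0.01441048 0.048     ] [0.50607262 0.00958284 0.048     ]
plate [0.41425867 0.19903396 0.073     ]
```

View pics/top1.png

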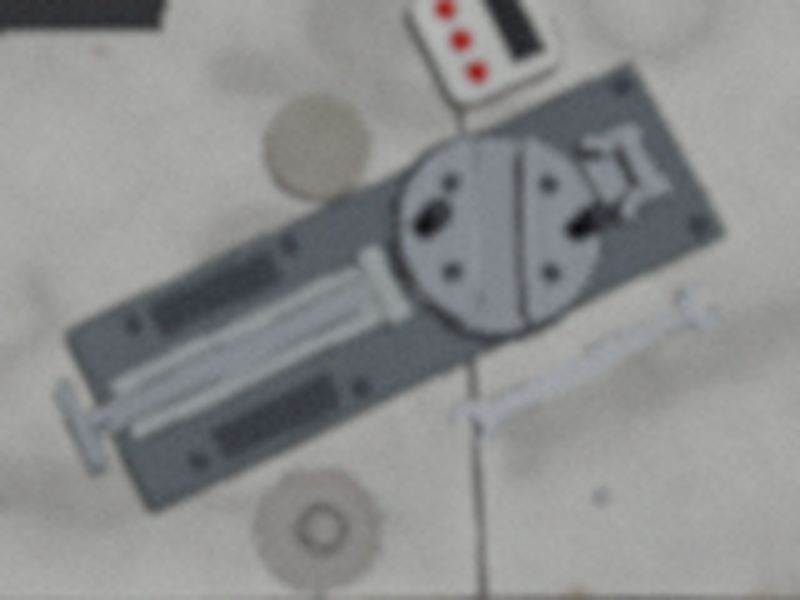

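View pics/side1.png

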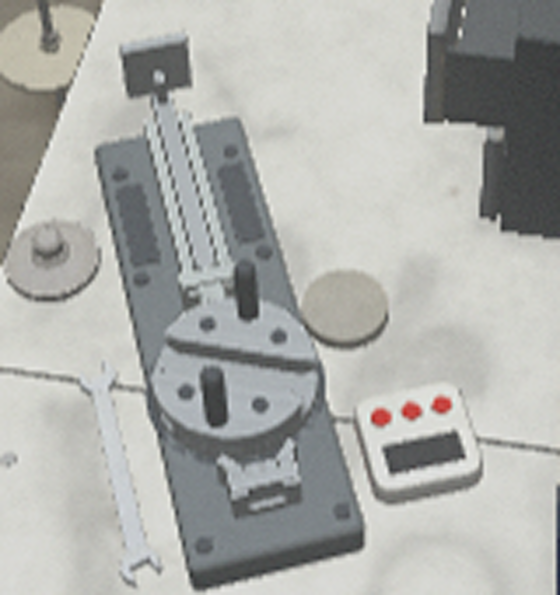

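Top crop: block corners (65,335), (632,63), (725,235), (155,515); disc about (502,236); slot nearly vertical in the image; plate at (80,425). Side crop: pin tops at about (246,268) and (211,372), plate top edge (121,45)–(188,36).

```bash
python3 - <<'E'
from h import *
f=r.grab_frame('top'); g=r.grab_frame('side')
T=lambda u,v,z:onz(f,260+u/5,180+v/5,z)
S=lambda u,v,z:onz(g,180+u/3.5,190+v/3.5,z)
def rep(n,c):
    c=np.array(c); # rear-far, front-far, front-near, rear-near
    x=(c[1]+c[2]-c[0]-c[3])/2; L=np.linalg.norm(x); W=np.linalg.norm(c[0]-c[3]); x/=L
    m=c.mean(0); print(n,'L,W',L,W,'yaw',np.degrees(np.arctan2(x[1],x[0])),'origin',m+x*.0475)
rep('top',[T(65,335,.026),T(632,63,.026),T(725,235,.026),T(155,515,.026)])
rep('side',[S(240,119,.026),S(363,543,.026),S(190,582,.026),S(96,146,.026)])
print('disc',T(502,236,.048),S(236,368,.048))
p,q=S(246,266,.091),S(211,371,.091);print('pins S',p,q,(p+q)/2,np.linalg.norm(p-q),np.degrees(np.arctan2(*(p-q)[1::-1])))
p,q=T(432,210,.091),T(603,210,.091);print('pins T',p,q,(p+q)/2,np.linalg.norm(p-q))
print('slot',T(520,140,.048)-T(522,328,.048), S(318,364,.048)-S(168,343,.048))
p,q=S(121,45,.090),S(188,36,.090);print('plate S',p,q,(p+q)/2,np.linalg.norm(p-q))
p,q=T(58,380,.09),T(97,472,.09);print('plate T',p,q,(p+q)/2,np.linalg.norm(p-q))
print('stone',T(316,148,.01),'timer',T(490,50,.018),'cap',T(318,530,.02))
E
```

```text
top L,W 0.2909613564072842 0.08944494770001915 yaw -64.68802668988218 origin [0.49962978 0.01398123 0.026     ]
side L,W 0.2971870989318987 0.08979314344898998 yaw -65.47400682232018 origin [0.50546259 0.00688992 0.026     ]
disc [0.49746356 0.01328656 0.048     ] [0.50655434 0.01024026 0.048     ]
pins S [0.50662881 0.04587679 0.091     ] [ 0.50316513 -0.02129456  0.091     ] [0.50489697 0.01229112 0.091     ] 0.06726058686764114 87.04816092264916
pins T [0.50164441 0.05166452 0.091     ] [ 0.50111825 -0.02075741  0.091     ] [0.50138133 0.01545356 0.091     ] 0.07242383893635722
slot [ 0.08477328 -0.00368629  0.        ] [8.22220645e-02 3.24970848e-04 1.11022302e-16]
plate S [0.39847702 0.19405926 0.09      ] [0.43610317 0.20779548 0.09      ] [0.4172901  0.20092737 0.09      ] 0.040055099188683295
plate T [0.43091123 0.21060174 0.09      ] [0.39288066 0.1946613  0.09      ] [0.41189595 0.20263152 0.09      ] 0.041236176171218004
stone [0.54627548 0.09007762 0.01      ] timer [0.59104885 0.00782915 0.018     ] cap [0.37010462 0.09599405 0.02      ]
```

```bash
python3 - <<'E'
from h import *
f=r.grab_frame('top'); g=r.grab_frame('side'); k=.7
for z in (.23,.4): print(z,'TCP px',[np.array(proj(c,[.2465,.5187,z]))/k for c in (f,g)])
def tri(a,b):
    o,d=ray(f,a[0]*k,a[1]*k);p,e=ray(g,b[0]*k,b[1]*k)
    t=np.linalg.lstsq(np.c_[d,-e],p-o,rcond=None)[0]; return o+d*t[0],p+e*t[1]
print('lever end?',tri((130,545),(240,130)),tri((115,450),(240,130)),'floor weight',tri((275,480),(275,290)),tri((215,505),(275,290)))
for z in (.1,.2,.3,.4):print(z,onz(g,240*k,130*k,z),onz(g,405*k,140*k,z))
print(onz(f,420*k,262*k,.2),onz(f,225*k,250*k,.1))
print([np.array(proj(f,[.35,.43,z]))/k for z in (.15,.25)],[np.array(proj(g,[.35,.43,z]))/k for z in (.15,.25)])
E
```

```text
0.23 TCP px [array([118.97453791, 516.85114381]), array([259.60035697,  80.55319342])]
0.4 TCP px [array([ 22.81929843, 550.42487474]), array([242.11906734, -23.85793887])]
lever end? (array([0.19133349, 0.55826648, 0.10636865]), array([0.17897644, 0.55248409, 0.10627653])) (array([0.31866976, 0.55319081, 0.18332533]), array([0.21100352, 0.48327412, 0.15446702])) floor weight (array([ 0.24675965,  0.42310764, -0.16816965]), array([ 0.24535341,  0.42247464, -0.1681621 ])) (array([ 0.17969172,  0.58444494, -0.3417329 ]), array([ 0.17291244,  0.58133564, -0.34174932]))
0.1 [0.1748051  0.56149828 0.1       ] [0.47920585 0.57582293 0.1       ]
0.2 [0.24126444 0.41788081 0.2       ] [0.50441111 0.4302641  0.2       ]
0.3 [0.30772379 0.27426333 0.3       ] [0.52961636 0.28470526 0.3       ]
0.4 [0.37418313 0.13064585 0.4       ] [0.55482162 0.13914643 0.4       ]
[0.55626255 0.16647787 0.2       ] [0.60592895 0.45575766 0.1       ]
[array([222.30777565, 423.68479553]), array([196.08770942, 424.20424981])] [array([311.49554221, 157.89959551]), array([304.9617652 , 103.51308038])]
```

```bash
python3 - <<'E'
from h import *
s=r.read_state(); f=r.grab_frame('wrist'); cv2.imwrite('pics/w0.png',cv2.resize(f['image'][:,:,::-1],(800,600))); print(f['fx'],f['cx'],f['cy'],f['T_tool_cam'])
E
```

```text
325.19226210127806 283.9206466580739 202.07142735977803 [[ 6.47647716e-04  9.45998668e-01  3.24169865e-01  8.36790564e-02]
 [ 9.99999789e-01 -5.96619395e-04 -2.56798782e-04 -6.28208337e-04]
 [-4.95252769e-05  3.24169963e-01 -9.45998854e-01 -1.35478770e-01]
 [ 0.00000000e+00  0.00000000e+00  0.00000000e+00  1.00000000e+00]]
```

View pics/w0.png

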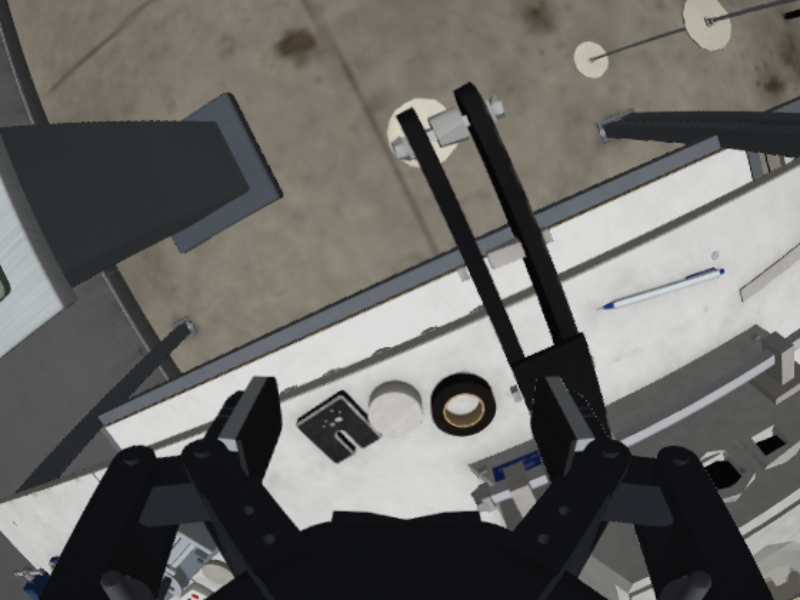

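The wrist view shows the lever of the load frame just under the right finger (560,390). The way to the left and down in the image (tool -y, -x) is clear once I rise a little.

Call:
arm_command --targets '[[[-1, 0, -0.2, -0.5, 0, 0, 0], [-1, -0.2, -0.6, -0.6, 0, 0, 0], [-1, -0.6, -0.8, -0.6, 0, 0, 0], [-1, -1, -0.8, -0.6, 0, 0, 0], [-1, -1, -0.8, -0.6, 0, 0, 0]]]'

```text
time: 1.08
eef_pos: [0.3047, 0.403, 0.2996]
tcp_rot: [0.697, 3.062, 0.001]
contact_force: [-0.8, 0.9, -0.2]
opening: -0.0002
gripper_force: 0.0
```

Call:
arm_command --targets '[[[-1, -0.5, -0.35, 0, 0, 0, 0], [-1, -1, -0.7, 0, 0, 0, 0], [-1, -1, -0.7, 0, 0, 0, 0]]]'

```text
time: 1.45
eef_pos: [0.3643, 0.2957, 0.2993]
tcp_rot: [0.7, 3.062, -0.001]
contact_force: [-0.8, 0.8, -0.6]
opening: -0.0003
gripper_force: 0.0
```

Call:
arm_command --targets '[[[-1, -0.5, -0.35, 0, 0, 0, 0], [-1, -1, -0.7, 0, 0, 0, 0], [-1, -1, -0.7, 0, 0, 0, 0]]]'

```text
time: 1.82
eef_pos: [0.4245, 0.1903, 0.2993]
tcp_rot: [0.699, 3.063, 0.0]
contact_force: [-0.6, -0.2, -0.6]
opening: 0.0002
gripper_force: 0.0
```

Call:
arm_command --targets '[[[-1, -0.5, -0.3, 0.2, 0, 0, 0], [-1, -1, -0.5, 0.6, 0, 0, 0], [-1, -1, -0.5, 0.6, 0, 0, 0], [-1, -1, -0.5, 0.6, 0, 0, 0]]]'

```text
time: 2.33
eef_pos: [0.4916, 0.1056, 0.239]
tcp_rot: [-0.689, -3.063, -0.001]
contact_force: [-0.2, 0.4, -0.7]
opening: 0.0004
gripper_force: 0.0
```

```bash
python3 - <<'E'
from h import *
s=r.read_state();print(s['time'],s['eef_pos'],s['tcp_rot'],s['opening'],s['contact_force'],R.from_rotvec(s['tcp_rot']).as_matrix().round(3))
f=r.grab_frame('wrist'); cv2.imwrite('pics/w1.png',cv2.resize(f['image'][:,:,::-1],(800,600)))
E
```

```text
2.325 [0.4916176  0.10556057 0.23904001] [-6.88850656e-01 -3.06336924e+00 -1.26821976e-03] 0.00038418561468643044 [-0.17674212  0.36437081 -0.71921009] [[-0.904  0.428 -0.002]
 [ 0.428  0.904  0.001]
 [ 0.002  0.    -1.   ]]
```

View pics/w1.png

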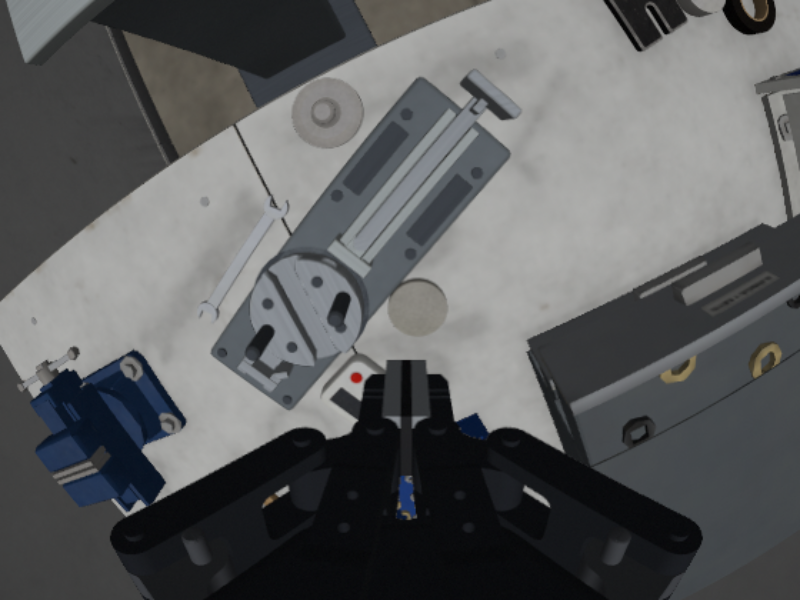

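I see the disc near (305,305), pins near (345,300) and (265,340), and the guide running diagonally to the plate at (490,92). The tool must turn about +40° about its z so that -x points along the push direction.

Call:
arm_command --targets '[[[-1, 0, 0, 0, 0, 0, 0.35], [-1, 0, 0, 0, 0, 0, 0.7], [-1, 0, 0, 0, 0, 0, 1], [-1, 0, 0, 0, 0, 0, 1]]]'

```text
time: 2.88
eef_pos: [0.4922, 0.1055, 0.2408]
tcp_rot: [1.454, 2.783, 0.003]
contact_force: [0.6, 0.5, -0.3]
opening: -0.0001
gripper_force: 0.0
```

Call:
arm_command --targets '[[[-1, 0, 0, 0, 0, 0, 0.32], [-1, 0, 0, 0, 0, 0, 0.32], [-1, 0, 0, 0, 0, 0, 0.32]]]'

```text
time: 3.25
eef_pos: [0.4922, 0.1042, 0.2397]
tcp_rot: [1.683, 2.652, 0.001]
contact_force: [-0.5, 0.5, 0.8]
opening: -0.0
gripper_force: 0.0
```

```bash
cat >> h.py <<'E'
def wcam():
    s=r.read_state(); f=r.grab_frame('wrist')
    T=np.eye(4); T[:3,:3]=R.from_rotvec(s['tcp_rot']).as_matrix(); T[:3,3]=s['eef_pos']; f['T']=T@np.array(f['T_tool_cam']); return s,f
def wonz(f,u,v,z):
    a=np.array([(u-f['cx'])/f['fx'],(v-f['cy'])/f['fy']]); t=np.linalg.norm(a); a=a/max(t,1e-9)*np.sin(t)
    d=f['T'][:3,:3]@np.array([a[0],-a[1],-np.cos(t)]); o=f['T'][:3,3]; return o+d*(z-o[2])/d[2]
C=np.array([.5025,.0115,0]); D=np.radians(-65)
def gf(p,C=C,D=D):
    q=np.array(p)[:2]-C[:2]; return 1000*np.array([q@[np.cos(D),np.sin(D)],q@[-np.sin(D),np.cos(D)]])
E
python3 - <<'E'
from h import *
s,f=wcam(); print(s['time'],s['eef_pos'],R.from_rotvec(s['tcp_rot']).as_matrix().round(3),gf(s['eef_pos']))
cv2.imwrite('pics/w2.png',cv2.resize(f['image'][:,:,::-1],(800,600)))
E
```

```text
3.25 [0.49217744 0.10423976 0.23973871] [[-0.426  0.905  0.001]
 [ 0.905  0.426  0.   ]
 [-0.     0.001 -1.   ]] [-88.41326735  29.83809687]
```

View pics/w2.png

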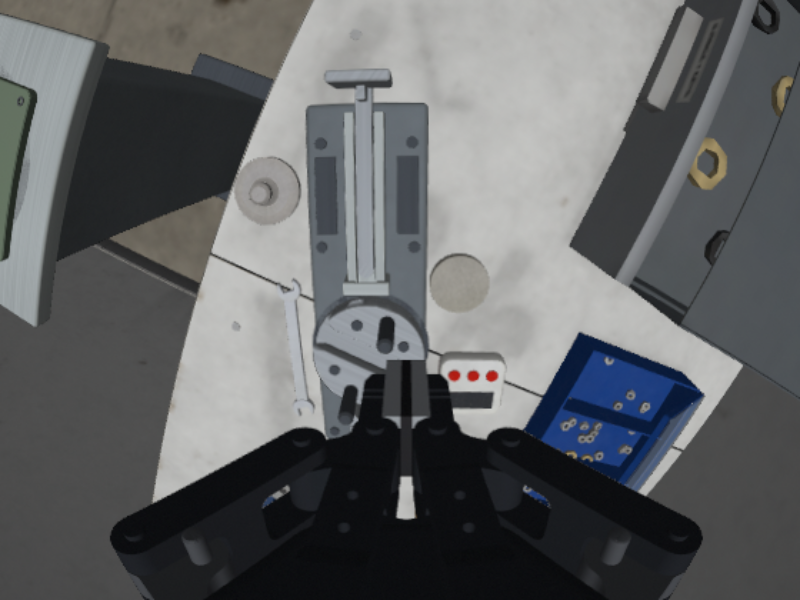

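Guide now vertical in the wrist picture; pin tops at about (387,323) and (350,392), disc rim left (314,345) and right (428,345), plate top edge rear (325,72)–(391,70), block edges x=306 and 428 at row 110.

```bash
python3 - <<'E'
from h import *
s,f=wcam()
W=lambda u,v,z:gf(wonz(f,u*.7,v*.7,z))
for n,a in dict(pinA=(387,323,.091),pinB=(350,392,.091),rimL=(314,347,.048),rimR=(427,347,.048),pl1=(325,72,.09),pl2=(391,70,.09),b1=(307,107,.026),b2=(427,104,.026),strap1=(343,288,.0525),strap2=(389,288,.0525),stone=(460,283,.01),timer=(473,358,.018),slot1=(318,347,.048),slot2=(380,374,.048)).items(): print(n,W(*a).round(1))
E
```

```text
pinA [-50.   17.1]
pinB [  4.2 -10.1]
rimL [-10.3 -43. ]
rimR [-11.2  46.4]
pl1 [-211.7  -19.6]
pl2 [-211.9   20.2]
b1 [-194.6  -44.3]
b2 [-195.2   44.8]
strap1 [-61.3 -16.7]
strap2 [-61.4  17.3]
stone [-51.5  74.8]
timer [14.4 88.4]
slot1 [-10.4 -39.7]
slot2 [13.2  9.1]
```

Call:
arm_command --targets '[[[-1, 0, -0.04, 0.5, 0, 0, 0], [-1, 0, -0.04, 1, 0, 0, 0], [-1, 0, -0.04, 1, 0, 0, 0]]]'

```text
time: 3.72
eef_pos: [0.4845, 0.1018, 0.1353]
tcp_rot: [-1.683, -2.643, 0.009]
contact_force: [-0.4, -0.1, 0.3]
opening: 0.0002
gripper_force: 0.0
```

Call:
arm_command --targets '[[[-1, 0, 0, 0.4, 0, 0, 0], [-1, 0, 0, 0.7, 0, 0, 0], [-1, 0, 0, 0.7, 0, 0, 0]]]'

```text
time: 4.1
eef_pos: [0.4881, 0.102, 0.0693]
tcp_rot: [-1.687, -2.648, 0.002]
contact_force: [-0.2, -0.1, 0.3]
opening: -0.0002
gripper_force: 0.0
```

Call:
arm_command --targets '[[[-1, -0.2, 0, 0, 0, 0, 0], [-1, -0.35, 0, 0, 0, 0, 0], [-1, -0.45, 0, 0, 0, 0, 0], [-1, -0.55, 0, 0, 0, 0, 0], [-1, -0.65, 0, 0, 0, 0, 0], [-1, -0.7, 0, 0, 0, 0, 0], [-1, -0.7, 0, 0, 0, 0, 0]]]'

```text
time: 4.97
eef_pos: [0.5326, 0.0517, 0.0729]
tcp_rot: [1.687, 2.63, 0.063]
contact_force: [36.3, 45.8, -26.5]
opening: 0.0001
gripper_force: 35.8
```

```bash
python3 - <<'E'
from h import *
s,f=wcam(); print(s['time'],s['eef_pos'],gf(s['eef_pos']),s['contact_force'])
f=r.grab_frame('side'); w=wcam()[1]
a=cv2.resize(f['image'][190:360,180:340,::-1],(480,510),interpolation=2)
b=cv2.resize(w['image'][150:350,180:420,::-1],(306,255),interpolation=2)
c=np.zeros((510,786,3),np.uint8); c[:,:480]=a; c[:255,480:]=b; cv2.imwrite('pics/m3.png',c)
E
```

```text
4.975 [0.53264573 0.05170889 0.07290709] [-23.70149744  44.31432432] [ 36.33302247  45.76423313 -26.45857205]
```

View pics/m3.png

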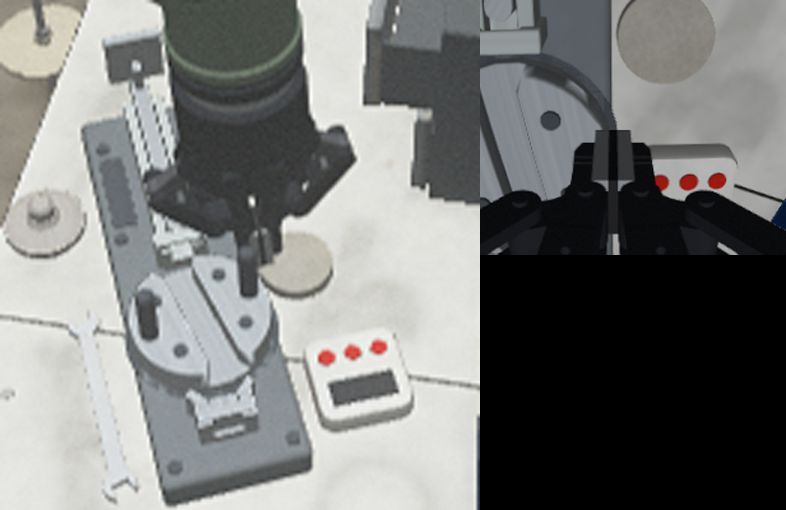

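The finger slid past the outer side of the pin and is being pushed sideways (about 64 N); the disc has nevertheless turned most of the way. Backing off straight away.

Call:
arm_command --targets '[[[-1, 0.15, 0.18, 0, 0, 0, 0], [-1, 0.4, 0.15, 0, 0, 0, 0], [-1, 0.5, 0.1, 0, 0, 0, 0], [-1, 0.5, 0.1, 0, 0, 0, 0]]]'

```text
time: 5.62
eef_pos: [0.5057, 0.0878, 0.0695]
tcp_rot: [1.688, 2.649, -0.0]
contact_force: [0.3, -0.3, 1.2]
opening: -0.0003
gripper_force: 0.0
```

```bash
python3 - <<'E'
from h import *
s=r.read_state(); print(s['time'],gf(s['eef_pos']),s['eef_pos'],s['contact_force'])
f=r.grab_frame('side'); s,w=wcam()
a=cv2.resize(f['image'][190:360,180:340,::-1],(480,510),interpolation=2)
b=cv2.resize(w['image'][150:350,180:420,::-1],(306,255),interpolation=2)
c=np.zeros((510,786,3),np.uint8); c[:,:480]=a; c[:255,480:]=b; cv2.imwrite('pics/m4.png',c)
E
```

```text
5.625 [-67.7769809   35.08640701] [0.50565529 0.08775496 0.0694904 ] [ 0.26680253 -0.31841998  1.15213473]
```

View pics/m4.png

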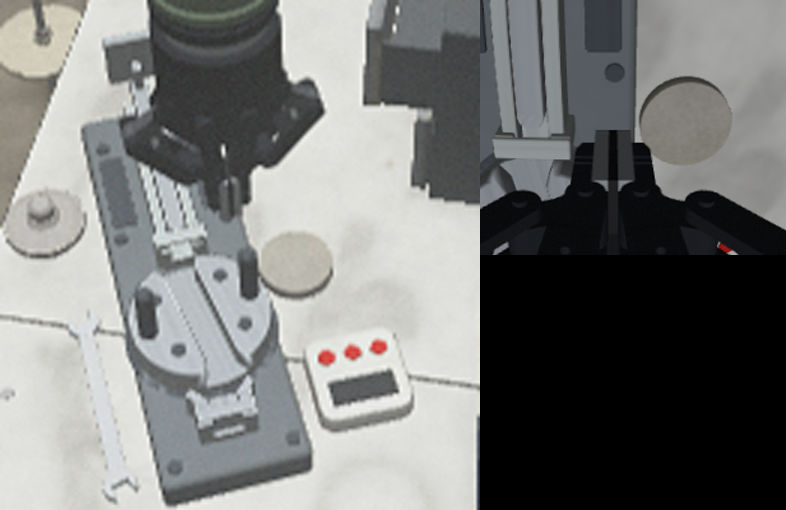

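Disc turned further; pin tops now at (247,252) and (147,293) in the side crop (scale 3).

```bash
python3 - <<'E'
from h import *
f=r.grab_frame('side')
S=lambda u,v,z:onz(f,180+u/3,190+v/3,z)
p,q=gf(S(247,252,.091)),gf(S(147,293,.091)); d=p-q
print(p,q,np.linalg.norm(d),'angle off deg',np.degrees(np.arctan2(d[1],d[0]))-90)
a,b=gf(S(196,273,.048)),gf(S(250,358,.048)); d=b-a; print(a,b,np.degrees(np.arctan2(d[1],d[0])))
E
```

```text
[-5.83711295 35.45169304] [  7.41057339 -29.05199611] 65.85003498621708 angle off deg 11.605949650783984
[-29.44083085   6.2396986 ] [40.43877114 24.43147208] 14.591937977332298
```

Call:
arm_command --targets '[[[-1, -0.2, -0.02, 0, 0, 0, 0], [-1, -0.35, -0.02, 0, 0, 0, 0], [-1, -0.42, -0.02, 0, 0, 0, 0], [-1, -0.46, -0.02, 0, 0, 0, 0], [-1, -0.5, -0.02, 0, 0, 0, 0], [-1, -0.5, -0.02, 0, 0, 0, 0]]]'

```text
time: 6.52
eef_pos: [0.5253, 0.0417, 0.0692]
tcp_rot: [1.688, 2.65, -0.001]
contact_force: [0.5, 0.7, 0.3]
opening: 0.0
gripper_force: 0.2
```

Call:
arm_command --targets '[[[-1, 0.3, 0, 0, 0, 0, 0], [-1, 0.6, 0, 0, 0, 0, 0], [-1, 1, 0, 0, 0, 0, 0], [-1, 1, 0, 0, 0, 0, 0]]]'

```text
time: 7.02
eef_pos: [0.4812, 0.1338, 0.0688]
tcp_rot: [-1.682, -2.652, 0.004]
contact_force: [0.5, -0.4, -0.1]
opening: -0.0001
gripper_force: 0.0
```

```bash
python3 - <<'E'
from h import *
f=r.grab_frame('side'); s,w=wcam()
print(s['time'],gf(s['eef_pos']),s['eef_pos'],s['contact_force'])
a=cv2.resize(f['image'][190:360,180:340,::-1],(480,510),interpolation=2)
b=cv2.resize(w['image'][150:350,180:420,::-1],(306,255),interpolation=2)
c=np.zeros((510,786,3),np.uint8); c[:,:480]=a; c[:255,480:]=b; cv2.imwrite('pics/m5.png',c)
E
```

```text
7.075 [-118.55140851   33.00206588] [0.48230804 0.13289134 0.06905878] [-0.3998632  -0.70579188  0.29754167]
```

View pics/m5.png

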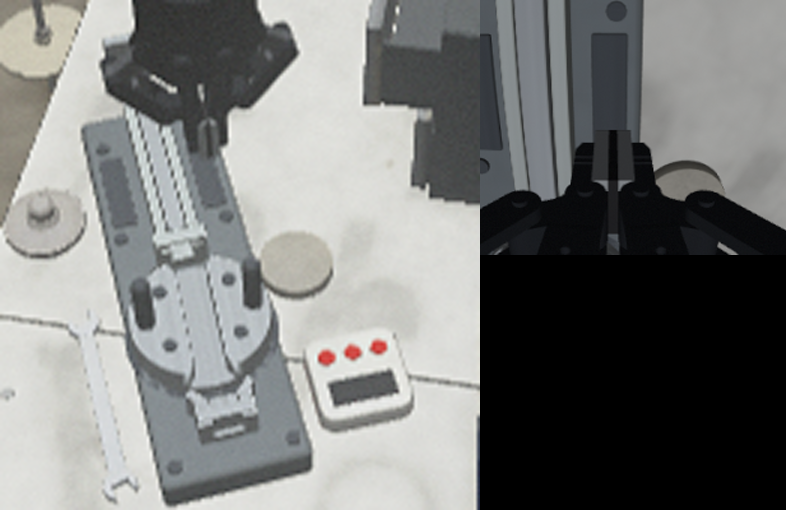

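The slot now looks in line with guide and keeper; pin tops at (252,261) and (143,284). Checking the angle in numbers.

```bash
python3 - <<'E'
from h import *
f=r.grab_frame('side')
S=lambda u,v,z:onz(f,180+u/3,190+v/3,z)
p,q=gf(S(252,261,.091)),gf(S(143,284,.091)); d=p-q
print(p,q,np.linalg.norm(d),'angle off deg',np.degrees(np.arctan2(d[1],d[0]))-90)
print(gf(S(182,247,.0525)),gf(S(222,408,.049)))
m=cv2.cvtColor(f['image'],cv2.COLOR_RGB2GRAY)[190:360,180:340]
for n in [(250,262),(143,284)]:
    x,y=int(n[0]/3),int(n[1]/3); w=m[y-6:y+8,x-5:x+6]<50; ys,xs=np.nonzero(w); print(xs.mean()+x-5,ys.min()+y-6)
E
```

```text
[ 1.45726174 36.78291114] [  0.42199292 -30.11628389] 66.90720496497828 angle off deg -0.8865846575579752
[-48.42476034   1.4916548 ] [69.90901558  0.19602407]<stdin>:9: RuntimeWarning: Mean of empty slice.
  ret = ret.dtype.type(ret / rcount)
Traceback (most recent call last):
ValueError: zero-size array to reduction operation minimum which has no identity
```

Aligned within about 1°. Now over the end plate to behind it.

Call:
arm_command --targets '[[[-1, 0, 0, -0.5, 0, 0, 0], [-1, 0, 0, -0.7, 0, 0, 0], [-1, 0.4, -0.2, -0.7, 0, 0, 0], [-1, 0.8, -0.33, -0.7, 0, 0, 0], [-1, 1, -0.33, -0.7, 0, 0, 0], [-1, 1, -0.33, -0.7, 0, 0, 0]]]'

```text
time: 7.92
eef_pos: [0.4112, 0.2092, 0.1395]
tcp_rot: [1.687, 2.649, -0.0]
contact_force: [1.1, 0.6, 0.1]
opening: 0.0
gripper_force: 0.0
```

Call:
arm_command --targets '[[[-1, 0.3, 0, 0, 0, 0, 0], [-1, 0.3, 0, 0, 0, 0, 0], [-1, 0.3, 0, 0.4, 0, 0, 0], [-1, 0.3, 0, 0.67, 0, 0, 0], [-1, 0.3, 0, 0.67, 0, 0, 0]]]'

```text
time: 8.55
eef_pos: [0.3972, 0.2344, 0.0702]
tcp_rot: [-1.689, -2.646, 0.008]
contact_force: [0.2, -0.4, -0.5]
opening: 0.0
gripper_force: 0.0
```

```bash
python3 - <<'E'
from h import *
s=r.read_state(); print(s['time'],gf(s['eef_pos']),s['eef_pos'],s['contact_force'],R.from_rotvec(s['tcp_rot']).as_matrix().round(3))
f=r.grab_frame('side')
cv2.imwrite('pics/m6.png',cv2.resize(f['image'][130:330,160:360,::-1],(600,600),interpolation=2))
E
```

```text
8.55 [-246.54243987   -1.24612459] [0.39717729 0.2344167  0.07024257] [ 0.22444424 -0.37993759 -0.51784864] [[-0.421  0.907 -0.005]
 [ 0.907  0.421 -0.003]
 [-0.    -0.006 -1.   ]]
```

View pics/m6.png

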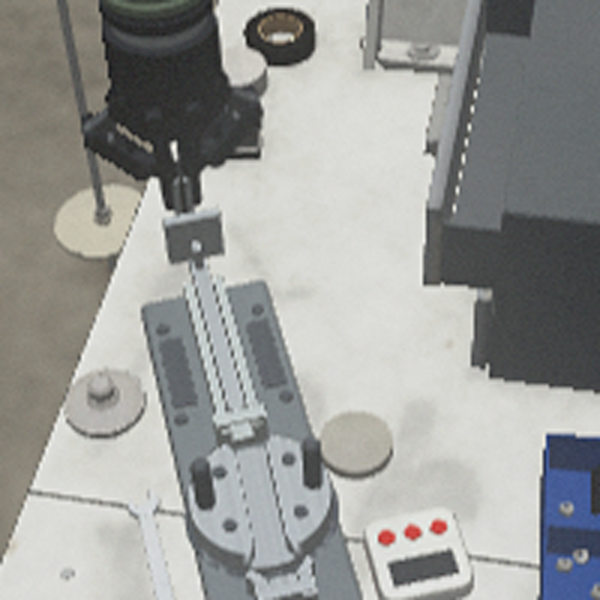

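The fingertips stand just behind the plate (182,200) and centred on it; the slot is in line. Pushing.

Call:
arm_command --targets '[[[-1, -0.12, 0.01, 0, 0, 0, 0], [-1, -0.22, 0.01, 0, 0, 0, 0], [-1, -0.34, 0.01, 0, 0, 0, 0], [-1, -0.46, 0.01, 0, 0, 0, 0], [-1, -0.58, 0.01, 0, 0, 0, 0], [-1, -0.7, 0.01, 0, 0, 0, 0], [-1, -0.85, 0.01, 0, 0, 0, 0], [-1, -0.95, 0.01, 0, 0, 0, 0]]]'

```text
time: 9.6
eef_pos: [0.44, 0.1503, 0.0724]
tcp_rot: [-1.689, -2.649, -0.001]
contact_force: [-1.1, 5.7, 3.4]
opening: 0.0001
gripper_force: 2.6
```

Call:
arm_command --targets '[[[-1, -0.1, 0, 0, 0, 0, 0], [-1, -0.2, 0, 0, 0, 0, 0], [-1, -0.3, 0, 0, 0, 0, 0], [-1, -0.4, 0, 0, 0, 0, 0], [-1, -0.45, 0, 0, 0, 0, 0], [-1, -0.5, 0, 0, 0, 0, 0], [-1, -0.5, 0, 0, 0, 0, 0]]]'

```text
time: 10.48
eef_pos: [0.4604, 0.1046, 0.0719]
tcp_rot: [1.688, 2.649, -0.002]
contact_force: [-0.0, 0.5, 0.2]
opening: -0.0002
gripper_force: 0.0
```

```bash
python3 - <<'E'
from h import *
s=r.read_state(); print(s['time'],gf(s['eef_pos']),s['eef_pos'],s['contact_force'])
E
```

```text
10.475 [-102.15819679    1.15310339] [0.46037115 0.10457409 0.07193757] [-0.00413911  0.51212507  0.24018514]
```

Call:
arm_command --targets '[[[-1, -0.04, 0, 0, 0, 0, 0], [-1, -0.08, 0, 0, 0, 0, 0], [-1, -0.1, 0, 0, 0, 0, 0], [-1, -0.1, 0, 0, 0, 0, 0]]]'

```text
time: 10.98
eef_pos: [0.4637, 0.0972, 0.0719]
tcp_rot: [-1.688, -2.646, -0.001]
contact_force: [-3.1, 4.7, 0.1]
opening: -0.0
gripper_force: 2.7
```

Call:
arm_command --targets '[[[-1, -0.02, 0, 0, 0, 0, 0], [-1, -0.03, 0, 0, 0, 0, 0], [-1, -0.03, 0, 0, 0, 0, 0]]]'

```text
time: 11.35
eef_pos: [0.4638, 0.0968, 0.0719]
tcp_rot: [-1.686, -2.642, -0.004]
contact_force: [-6.1, 13.3, 2.7]
opening: 0.0002
gripper_force: 6.9
```

Call:
arm_command --targets '[[[-1, -0.02, 0, 0, 0, 0, 0], [-1, -0.03, 0, 0, 0, 0, 0], [-1, -0.03, 0, 0, 0, 0, 0]]]'

```text
time: 11.72
eef_pos: [0.4639, 0.0965, 0.0719]
tcp_rot: [-1.685, -2.637, -0.009]
contact_force: [-7.2, 20.9, 7.5]
opening: 0.0002
gripper_force: 11.2
```

Call:
arm_command --targets '[[[-1, 0.2, 0, 0, 0, 0, 0], [-1, 0.7, 0, 0, 0, 0, 0], [-1, 1, 0, 0, 0, 0, 0], [-1, 1, 0, 0, 0, 0, 0], [-1, 1, 0, -0.6, 0, 0, 0], [-1, 1, 0, -0.8, 0, 0, 0], [-1, 1, 0, -0.8, 0, 0, 0]]]'

```text
time: 12.6
eef_pos: [0.4276, 0.181, 0.1544]
tcp_rot: [1.687, 2.644, 0.005]
contact_force: [-0.7, 0.0, -0.2]
opening: -0.0
gripper_force: 0.0
```

```bash
python3 - <<'E'
from h import *
f=r.grab_frame('side'); s=r.read_state(); print(s['time'],gf(s['eef_pos']))
cv2.imwrite('pics/m7.png',cv2.resize(f['image'][230:350,190:330,::-1],(700,600),interpolation=2))
E
```

```text
12.65 [-185.74695099    2.24361695]
```

View pics/m7.png

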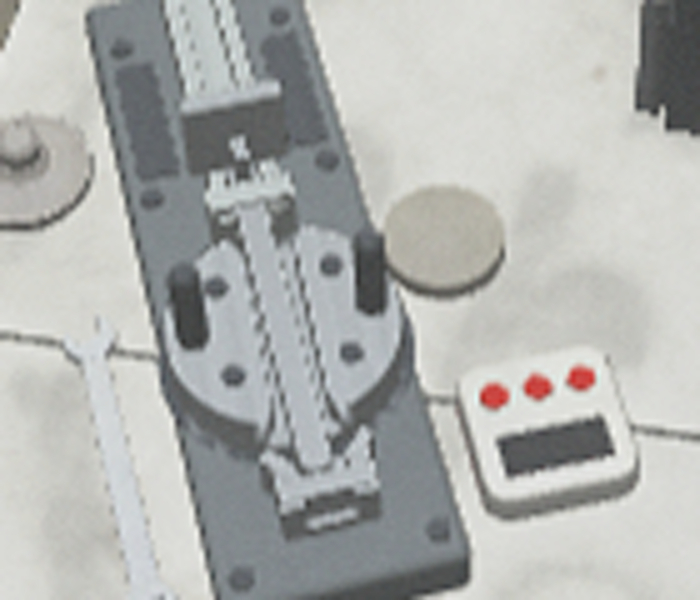

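The bar runs through the slot, with its nose at about (315,465) inside the keeper, plate top edge (183,110)–(282,88), and the keeper's rear top edge near (282,512)–(380,488).

```bash
python3 - <<'E'
from h import *
f=r.grab_frame('side')
S=lambda u,v,z:gf(onz(f,190+u/5,230+v/5,z)).round(1)
print('nose',S(315,467,.045),'keeper end',S(282,512,.049),S(380,488,.049),'mouth',S(263,457,.049),S(370,428,.049))
print('plate top front?',S(187,115,.09),S(285,95,.09),'rear',S(183,104,.09),S(280,84,.09),'strap',S(210,190,.0525),S(293,178,.0525), 'block end',S(213,600,.026),S(468,548,.026))
p,q=S(370,238,.091),S(183,272,.091);print(p,q)
E
```

```text
nose [62.  0.] keeper end [ 78.7 -15.5] [78.6 19.9] mouth [ 55.5 -17.4] [54.1 22.4]
plate top front? [-71.7 -16.7] [-71.2  21.3] rear [-77.3 -17.2] [-77.   20.6] strap [-63.  -12.6] [-60.1  19.8] block end [ 93. -45.] [97.1 47. ]
[ 2.7 36.5] [ -0.7 -31.9]
```

The bar stops hard: 15 to 22 N of push moved it only 0.3 mm. The plate front measures about -71.5 mm, against the -71 mm expected when home. The arm is clear of everything, so I'm handing in.

```bash
python3 -c "
from rig import r
print(r.hand_in())"
```

```text
the job is handed in; nothing more can be done
None
```

Job handed in, no verdict returned: slot about 1° off the guide before the push, bar pushed through to a hard stop (about 22 N) at or within ~3 mm of home; on the first try the finger slipped past the pin (about 64 N at the wrist), and I viewed 12 pictures against the limit of 10.

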